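# Find and mark the high spot of a rotor on a runout stand

### The arm

A 7-joint arm with a two-finger parallel gripper is mounted at the origin on the work surface. World frame = base frame: x ahead of the robot, y to its left, z up, the work surface at z = 0. Lengths are in m, angles in rad, forces in N, time in s.
With the tool pointing down it reaches from about 0.35 to 0.9 m from the base axis. Payload 8.1 kg.
Tool frame: the origin (TCP) lies midway between the tips of the shut fingers; the grasp point (between the pads) lies 19 mm behind it; z points along the fingers, y is the line along which they close (so a half turn about z gives the same grasp; the last joint's range is limited). The gripper opens to 92 mm and grips with 3 to 60 N. Pads are 19 mm wide; open, the fingers measure 130 mm over their backs; the gripper's body (75 mm by 190 mm) begins 47 mm behind the grasp point.
Start: joints at [1.201, 0.434, 0.025, 1.573, -0.012, 1.134, -0.075], TCP at [0.165, -0.603, 0.227] pointing down, gripper open.
Joint ranges: [-2.62, 2.62], [-0.44, 2.09], [-1.27, 1.32], [0.08, 2.57], [-1.32, 4.46], [0.12, 2], [-2.74, 2.74]. Speed limits (rad/s): [2.22, 2.22, 3.01, 3.01, 3.14, 3.14, 3.14].

### API

Orientations are given as a rotation vector (axis times angle).
In Python, from cell import get_state, get_image, finish_job gives the robot as it stands.
- The arm moves only by the tool send_rows, never from a script. Its argument "increments" is a list of rows, each a list of 4 numbers: the shift along the tool's x, y, z in mm, then the turn about the tool's z in rad. A call has 1 to 10 rows; each row is the pose to reach, as a shift and turn from the pose commanded when the call began, along the tool's axes at that moment; what a row does not reach only later rows make up. A row lasts 1/10 s, in which the tool goes at most 50 mm and 8.59 degrees, less where a joint would pass 70% of its speed; a pose out of reach is approached as far as the arm can. A call with a gripper value outside its range is refused whole. "hand" is the finger opening in mm, from 0 to 91.8, set as the call begins (left out, the last holds). The fingers move at their own pace and stop on an object; "force" is the grip in N (left out, the last holds). Time passes only in rows, so rows that repeat a pose let the fingers close. It gives the time, the measured TCP pose, the force, the opening and the grip force at its end, in the units of the state.
- get_state(): the state, without advancing time (a new reading comes with each control period).
- get_image(name): name is "scene" or "top" or "wrist"; returns a dict with "image" (480x640x3 uint8, red, green, blue), "intrinsics" (3x3 intrinsics, pixels), "xyz" and "attitude" of the camera in the world. Camera axes: x right, y down, z forward; pixel columns grow to the right and rows downward; lengths in m; the calibration is good to about 2 mm. A picture is of the moment at which its call begins. There is no depth.
- finish_job(): hands the job in; it is judged then, once.
The state is a dict: "t": time; "joint_pos": joint angles; "qd": joint speeds; "effort": joint torques, N m; "tool_pos": TCP position; "tcp_rot": TCP orientation; "force": force on the tool from outside, world axes, zero at the start; "moment": the same for the moment, N m; "gripper_width": opening from 0.0 (shut) to 1.0 (fully open); "finger_force": force on a finger pad.
Only numpy, scipy, OpenCV 4.12 (cv2) and the standard library are available. Lean on these libraries where they do the work, as an engineer would, in place of code of your own. Each camera call takes 0.05 s, during which the arm holds its last target. There are 200 camera calls.

### The job

On the runout stand, turn the disc slowly by its crank knob, watch the gauge needle to find where the rim's high spot meets the feeler (needle farthest to the left as seen along it from the disc), and stop the disc there. Then, with the disc left at that reading, stand the marker block upright on top of the disc in line with the feeler, lengthwise along the line from the disc's centre to the feeler and with its outer end near the disc's edge, and let go. Keep the robot off the needle and leave the bottle, jar, carton and beaker where they stand.

Things in the scene. Friction and masses are not known exactly. Their poses are not given: they have to be found in the camera images.
- hub (a point): Centre of the top face of the stand's flat aluminium disc (170 mm across, 10 mm thick, top 70 mm above the bench); fixed, on the disc's upright axis. +x runs level to the feeler, +z up. Under the disc is a steel rim ring, 180 mm across, fixed 4 mm off-centre: the side where it sticks out most is the high spot, a different side each time.
- mark (a point): Fixed point on the level of the disc's top face, 52 mm from the disc's centre on the line to the feeler: the place for the centre of the marker block's underside. Axes as those of the hub point. It does not turn with the disc.
- pivot (a point): Pivot of the gauge needle, 32 mm above the bench, 94 mm ahead (+x) of the disc's centre, 14 mm to its left; axes as the hub's. The feeler pin stands beside it, 94 mm ahead of the centre, top at 59 mm; all else of the gauge is below 40 mm. The base plate is 12 mm thick and reaches 105 mm behind, 245 mm ahead and 85 mm to each side of the disc's centre.
- rotor (a joint): Angle of the disc, rad, counter-clockwise from above positive; at 0 the crank knob is on the line to the feeler. It turns many times either way without a stop and stays where it is left (friction 0.08 N m). Slowly means: never over 3 rad/s.
- needle (a joint): Angle of the gauge needle, rad, counter-clockwise from above positive, 0 straight along the stand's +x. Dark, 126 mm long, over a white plate with ticks every 0.1 rad. The feeler pin rides on the rim ring; a larger radius there turns the needle counter-clockwise. It swings once a turn, as a sine, from about -0.29 to +0.29 rad, highest when the high spot is at the feeler.
- knob_mid (a point): Middle of the black crank knob: upright cylinder 28 mm across, 48 mm tall, on the disc 55 mm from its centre; this point is 26 mm above the disc's top. It turns with the disc and spins freely on its own axis, so a hand can lead it round without turning. With the high spot at the feeler, the knob is at least 105 degrees round from the feeler.
- marker_mid (a point): Loose aluminium marker block, 60 mm long (x), 24 mm wide (y), 44 mm tall (z): a block 36 mm tall with a ridge 6 mm wide and 8 mm high along its top. This point is on its middle, 20 mm above its underside. About 150 g. Starts upright on the bench at one of five places beside the stand, at any yaw.
- bottle: Bystander: upright amber bottle, 58 mm across, 165 mm tall; origin at the centre of its underside, on the bench. To be left alone.
- jar: Bystander: upright white jar, 60 mm across, 75 mm tall; origin at the centre of its underside. To be left alone.
- carton: Bystander: cardboard carton 70 x 50 x 60 mm (x, y, z); origin at the centre of its underside. To be left alone.
- beaker: Bystander: upright open steel beaker, 68 mm across, 90 mm tall; origin at the centre of its underside. To be left alone.
Mind the look-alikes: they are no part of the job. Leave any blue or pink look-alike of the part that bears marker_mid alone.

How it is judged:
On the way, in this order (a step that is already met when the one before it is completed fails the run):
1. the disc is stopped with the needle at its highest reading (above 0.272 rad) while the marker block still stands where it began (value of joint needle above 0.272 rad and velocity of joint rotor between -0.06 and 0.06 rad/s and distance of marker_mid from where it was at the start of the episode below 0.02 m), for 0.3 s.
2. the marker block stands on the disc in line with the feeler (horizontal distance between marker_mid and mark below 0.02 m and z of marker_mid in the frame of mark below 0.026 m), for 0.2 s.
At the end, for the whole second after the job is handed in: Disc at rest with the needle above 0.272 rad. The marker block stands upright, still and released on the disc, its middle within 12 mm sideways and 17 mm lengthwise of the mark point on the centre-to-feeler line, its length within 15 degrees of that line (value of joint needle above 0.272 rad and velocity of joint rotor between -0.06 and 0.06 rad/s and y of marker_mid in the frame of mark between -0.012 and 0.012 m and x of marker_mid in the frame of mark between -0.017 and 0.017 m and z of marker_mid in the frame of mark between 0.015 and 0.025 m and angle between marker_mid's own z axis and vertical below 0.12 rad and angle between the x axis of marker_mid and the x axis of mark, either way round below 0.26 rad and linear speed of marker below 0.02 m/s); the robot touches nothing.
It fails at once if the disc is spun faster than 3 rad/s (velocity of joint rotor above 3 rad/s or velocity of joint rotor below -3 rad/s).
It fails at once if the robot pushes the gauge needle (over 2 N) (contact force between any of the fingers, the arm and needle above 2 N).
It fails at once if a bystander is pushed away (over 25 mm) (distance of any of bottle, jar, carton, beaker from where it was at the start of the episode above 0.025 m).
It fails at once if a bystander is tipped (angle between any of bottle, jar, carton, beaker's own z axis and vertical above 0.3 rad).
It also fails if it takes over 72 s, if anything falls off the work surface, if the arm or the gripper's body presses on something with over 40 N, if the wrist force passes 120 N, or if a joint passes its speed limit or range.

## Working session

There is one attempt and no reset: what is moved stays moved. The work goes in short steps, Python scripts to look and compute and a tool call to move; the robot and the scene stay as the last step left them, time stands still between calls to the robot, and variables do not carry over. Pictures are saved under pics/ and viewed, at most 12 in all, crops included, and the job is handed in when it is done.

Besides the shell and the picture viewer there is one more tool, called after "Emit:" as name(argument=value, ...), one argument or row to a line, values as JSON. send_rows: Moves the arm, as the interface text tells. Its arguments: {"type":"object","properties":{"increments":{"type":"array"},"hand":{"type":"number"},"force":{"type":"number"}},"required":["increments"]}

```bash
mkdir -p pics; ls; cat > h.py <<'E'
import numpy as np, cv2
from scipy.spatial.transform import Rotation as R
from cell import get_state, get_image, finish_job
def rot(a):
    a=np.array(a,float)
    return a if a.shape==(3,3) else R.from_rotvec(a).as_matrix()
def snap(name,f=None):
    d=get_image(name)
    if f: cv2.imwrite('pics/'+f,d['image'][:,:,::-1])
    return d
def ray(d,uv,z):
    v=rot(d['attitude'])@np.linalg.inv(np.array(d['intrinsics']))@np.array([uv[0],uv[1],1.])
    c=np.array(d['xyz']); return c+v*(z-c[2])/v[2]
def proj(d,p):
    q=rot(d['attitude']).T@(np.array(p)-np.array(d['xyz'])); q=np.array(d['intrinsics'])@q; return q[:2]/q[2]
E
python3 - <<'E'
from h import *
s=get_state(); print({k:np.round(v,3) for k,v in s.items()})
for n in("top","scene"):
    d=snap(n,n+'0.png'); print(n,np.round(d['xyz'],3),np.round(d['attitude'],3),d['intrinsics'])
E
```

```text
pics
{'t': np.float64(0.0), 'joint_pos': array([ 1.201,  0.435,  0.025,  1.574, -0.012,  1.134, -0.075]), 'qd': array([-0.   ,  0.   , -0.   , -0.001, -0.001,  0.   , -0.001]), 'effort': array([ 0.0000e+00, -6.6785e+01,  9.8500e-01, -3.1445e+01, -6.1000e-02,
        4.3000e-02,  0.0000e+00]), 'tool_pos': array([ 0.165, -0.602,  0.226]), 'tcp_rot': array([-3.112e+00, -4.180e-01,  1.000e-03]), 'force': array([-0.232,  0.858,  0.522]), 'moment': array([ 0.055, -0.007, -0.004]), 'finger_force': np.float64(0.0), 'gripper_width': np.float64(1.001)}
top [0.496 0.004 1.24 ] [-2.167  2.196 -0.033] [[546.99510777   0.         314.97150462]
 [  0.         546.99510777 231.33327195]
 [  0.           0.           1.        ]]
scene [1.6   0.162 1.08 ] [-1.633 -1.877  0.809] [[586.73562377   0.         323.58064361]
 [  0.         586.73562377 231.7236441 ]
 [  0.           0.           1.        ]]
```

View pics/top0.png

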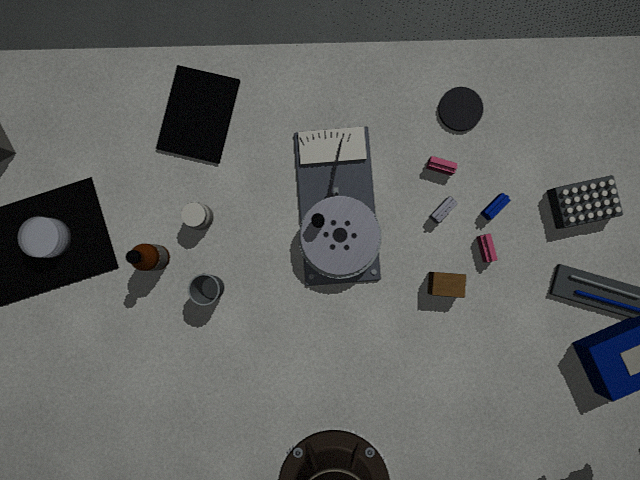

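View pics/scene0.png

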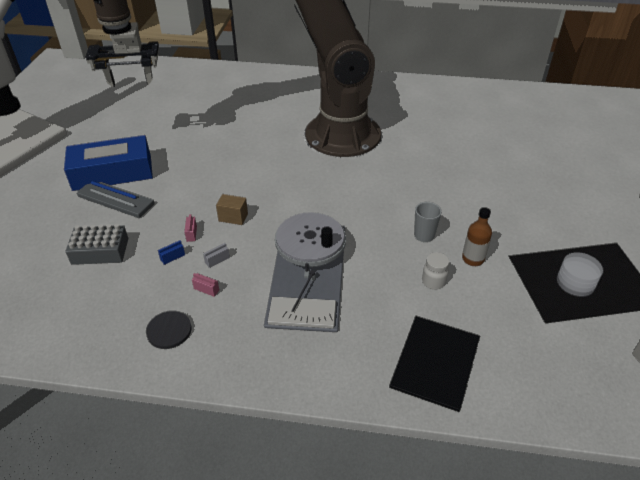

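Top view: disc at about (340,236), knob at (318,220), needle tip at (341,135), pivot at (336,192), with the stand's +x pointing up the image. Things that could be taken for the marker are grey (444,209), blue (496,206), pink (441,166) and pink (487,248). I choose the grey aluminium one and check it in a crop.

```bash
python3 - <<'E'
from h import *
im=cv2.imread('pics/top0.png')
c=im[115:295,280:520]
cv2.imwrite('pics/crop1.png',cv2.resize(c,None,fx=3.3,fy=3.3,interpolation=cv2.INTER_CUBIC))
for n,(u,v) in dict(base=(350,180),base2=(318,275),disc=(355,255),rim=(303,250),tab=(400,200),white=(310,150),mk=(444,209),knob=(318,220)).items(): print(n,im[v-1:v+2,u-1:u+2].reshape(-1,3).mean(0).round())
g=cv2.cvtColor(im,cv2.COLOR_BGR2GRAY)
print(cv2.HoughCircles(g[180:300,280:400],cv2.HOUGH_GRADIENT,1,20,param1=100,param2=15,minRadius=36,maxRadius=44))
E
```

```text
base [74. 67. 63.]
base2 [35. 32. 31.]
disc [112. 105. 104.]
rim [74. 71. 69.]
tab [121. 124. 123.]
white [136. 143. 142.]
mk [113. 106. 104.]
knob [12. 10.  9.]
[[[59.5 54.5 39. ]
  [47.5 72.5 41.1]]]
```

View pics/crop1.png

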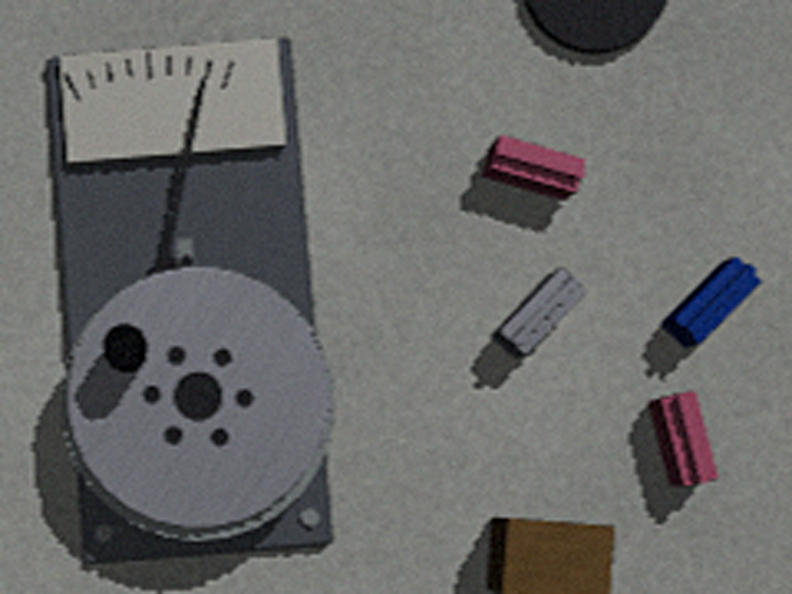

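The crop shows the grey aluminium block at crop (541,311), which is full pixel (444,209). It has the ridge on top and is the only grey one. The needle lies near the -0.3 tick, the knob is at about +45°, and the plate corners are (48,60), (290,38), (330,545) and (85,562) in the crop.

```bash
cat >> h.py <<'E'
def stand(d):
    "hub and yaw from plate mask (top view)"
    C=[(48,60),(290,38),(330,545),(85,562)]
    return [ray(d,(280+u/3.3,115+v/3.3),.012) for u,v in C]
def needle(d,hub,yaw,deb=False):
    "needle angle: darkest angular sector profile over radii 45..110 mm on z=.032 (sampled along rays from pivot)"
    g=cv2.GaussianBlur(cv2.cvtColor(d['image'],cv2.COLOR_RGB2GRAY),(0,0),.7).astype(np.float32)
    c,s=np.cos(yaw),np.sin(yaw); Rz=np.array([[c,-s],[s,c]])
    piv=np.array(hub[:2])+Rz@[.094,.014]
    A=np.arange(-.45,.45,.005); r=np.linspace(.085,.118,30)
    v=[]
    for a in A:
        P=[proj(d,[*(piv+k*np.array([np.cos(yaw+a),np.sin(yaw+a)])),.032]) for k in r]
        P=np.array(P,np.float32)[None]
        v.append(cv2.remap(g,P[...,0],P[...,1],cv2.INTER_LINEAR).mean())
    v=np.array(v); i=v.argmin(); w=np.clip(np.median(v)-8-v,0,None)*(abs(A-A[i])<.05)
    return (A*w).sum()/w.sum(), v.min(), np.median(v)
def knob(d,z=.119):
    m=(d['image'].max(2)<28).astype(np.uint8)
    return m
E
python3 - <<'E'
from h import *
d=snap('top')
P=np.array(stand(d)); print(P.round(4)); 
print('len',np.linalg.norm(P[0]-P[3]),np.linalg.norm(P[1]-P[2]),'w',np.linalg.norm(P[0]-P[1]),np.linalg.norm(P[2]-P[3]))
x=(P[0]+P[1])-(P[2]+P[3]); y=(P[0]+P[3])-(P[1]+P[2])
print('yaws',np.arctan2(x[1],x[0]),np.arctan2(-y[0],y[1]))
yaw=np.arctan2(x[1],x[0])
ex=np.array([np.cos(yaw),np.sin(yaw)])
print('hub from plate',(P.mean(0)[:2]-ex*.07).round(4))
hub=ray(d,(339.5,234.7),.07); print('hub disc',hub.round(4))
print('needle',needle(d,hub,yaw))
k=ray(d,(280+125/3.3,115+347/3.3),.118); print('knob',k.round(4),np.linalg.norm(k[:2]-hub[:2]),np.arctan2(*(k-hub)[[1,0]])-yaw)
# marker top outline z .036 (body)
g=d['image'].astype(int)
im=d['image'][185:235,415:475]; b=im[:,:,2].astype(int)-im[:,:,0]
m=((b>3)&(im.max(2)>60)).astype(np.uint8); m=cv2.morphologyEx(m,cv2.MORPH_OPEN,np.ones((2,2)))
cs,_=cv2.findContours(m,0,1); 
for q in sorted(cs,key=cv2.contourArea)[-2:]:
    r=cv2.minAreaRect(q); box=cv2.boxPoints(r)+[415,185]
    W=np.array([ray(d,p,.04) for p in box]); print('marker',cv2.contourArea(q),np.array(r[0])+[415,185],W.mean(0).round(4),np.linalg.norm(W[1]-W[0]),np.linalg.norm(W[2]-W[1]),np.arctan2(*(W[1]-W[0])[[1,0]]),np.arctan2(*(W[2]-W[1])[[1,0]]))
E
```

```text
[[ 0.7879  0.0779  0.012 ]
 [ 0.8001 -0.0887  0.012 ]
 [ 0.4527 -0.1095  0.012 ]
 [ 0.4431  0.0564  0.012 ]]
len 0.3454022539072646 0.3480066802127385 w 0.16703854010535127 0.16616974523606326
yaws 0.06091254540241737 0.06520795000030086
hub from plate [ 0.5511 -0.0202]
hub disc [ 0.5527 -0.0195  0.07  ]
needle (np.float64(-0.27016612960451286), np.float32(47.384148), np.float32(142.70258))
knob [0.5809 0.0254 0.118 ] 0.053090731327776156 0.9486314007147777
marker 255.0 [445.50000381 210.        ] [ 0.605  -0.2528  0.04  ] 0.06065704675644519 0.02308386712441843 -0.8008940512870429 -2.382707036602251
```

```bash
cat >> h.py <<'E'
HUB=np.array([.5522,-.0198]); YAW=.063
def tool():
    s=get_state(); M=rot(s['tcp_rot']); return s,M,np.arctan2(M[1,0],M[0,0])
def go(x,y,z,psi=None):
    s,M,p=tool(); d=M.T@(np.array([x,y,z])-s['tool_pos'])*1000
    t=0 if psi is None else -((psi-p+np.pi)%(2*np.pi)-np.pi)
    return [*d.round(0),round(t,2)]
E
python3 -c "
from h import *
s,M,p=tool();print(p,M[:,2].round(3),go(.581,.0254,.2))"
```

```text
0.2667099908726388 [-0.     0.001 -1.   ] [np.float64(567.0), np.float64(-496.0), np.float64(27.0), 0]
```

Emit:
send_rows(
  increments=[
    [40, -35, 5, 0],
    [80, -70, 10, 0],
    [120, -105, 15, 0],
    [160, -140, 15, 0],
    [200, -175, 20, 0],
    [238, -208, 20, 0],
    [276, -241, 20, 0],
    [314, -274, 20, 0],
    [352, -307, 20, 0],
    [390, -340, 20, 0],
  ],
  hand=60,
)

```text
t: 1.15
tool_pos: [0.4419, -0.1855, 0.2068]
tcp_rot: [3.114, 0.417, 0.0]
force: [0.5, -1.9, -0.1]
gripper_width: 0.651
finger_force: 0.0
```

Emit:
send_rows(
  increments=[
    [38, -33, 0, 0],
    [76, -66, 0, 0],
    [112, -98, 0, 0],
    [140, -123, 0, 0],
    [160, -140, 0, 0],
    [172, -151, 0, 0],
    [177, -156, 0, 0],
    [177, -156, 0, 0],
    [177, -156, 0, 0],
  ],
)

```text
t: 2.05
tool_pos: [0.5703, 0.0082, 0.2066]
tcp_rot: [3.113, 0.415, -0.001]
force: [0.1, -0.3, -0.1]
gripper_width: 0.649
finger_force: 0.0
```

```bash
python3 -c "
from h import *
s,M,p=tool();print(s['t'],s['tool_pos'],p,s['gripper_width'],go(.581,.0254,.2))
d=snap('wrist','w1.png');print(np.array(d['xyz'])-s['tool_pos'],d['attitude'],proj(d,[.581,.0254,.12]),proj(d,[*HUB,.07]))"
```

```text
2.05 [0.57026296 0.00819791 0.20659351] 0.265002291483735 0.6486462236407038 [np.float64(15.0), np.float64(-14.0), np.float64(7.0), 0]
[0.07722708 0.02026081 0.15836924] [ 2.29965464 -1.75624175 -0.26313765] [290.39710251 216.53411917] [342.49871311 250.30186858]
```

View pics/w1.png

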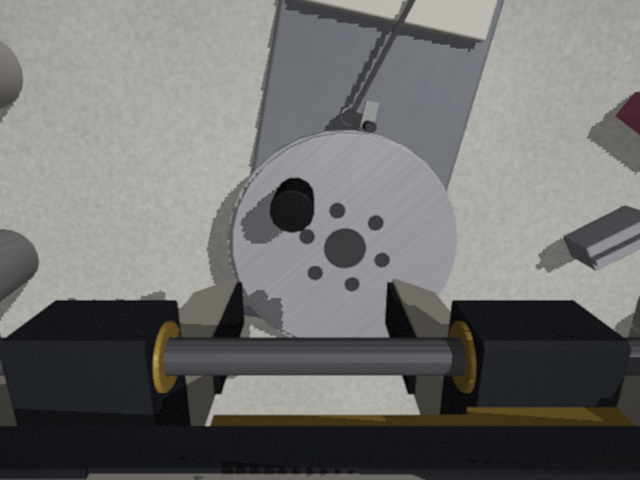

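The wrist view shows the knob top at about (292,211), the hub hole at (345,248), the pin at (370,126), and the grey marker at the right edge at (610,237).

```bash
python3 -c "
from h import *
d=snap('wrist')
k=ray(d,(292,211),.12);h=ray(d,(345,248),.07);p=ray(d,(370,126),.059);print(k,h,p,np.linalg.norm((k-h)[:2]),np.linalg.norm((p-h)[:2]),np.arctan2(*(p-h)[[1,0]]),go(k[0],k[1],.2))"
```

```text
[0.58465078 0.02515956 0.12      ] [ 0.55446089 -0.02126279  0.07      ] [ 0.64465022 -0.01410279  0.059     ] 0.055375667465551774 0.09047310003841204 0.07922241932204016 [np.float64(18.0), np.float64(-13.0), np.float64(7.0), 0]
```

Emit:
send_rows(
  increments=[
    [8, -6, 0, 0],
    [17, -13, 10, 0],
    [17, -13, 30, 0],
    [17, -13, 55, 0],
    [17, -13, 80, 0],
    [17, -13, 100, 0],
    [17, -13, 112, 0],
    [17, -13, 119, 0],
    [17, -13, 119, 0],
  ],
  hand=56,
)

```text
t: 3.05
tool_pos: [0.5836, 0.0271, 0.087]
tcp_rot: [-3.113, -0.418, 0.002]
force: [-0.1, -0.5, 0.9]
gripper_width: 0.608
finger_force: 0.0
```

```bash
python3 -c "
from h import *
d=snap('wrist','w2.png');print(proj(d,[.583,.0255,.12]))
t=snap('top');print(needle(t,[*HUB],YAW));s,M,p=tool();print(s['t'],s['tool_pos'],s['force'])"
```

```text
[316.01227485 349.20884287]
(np.float64(-0.2713634260541649), np.float32(60.68239), np.float32(175.4874))
3.15 [0.58444568 0.02710149 0.08835276] [ 0.41116038 -0.42942074  1.08810846]
```

View pics/w2.png

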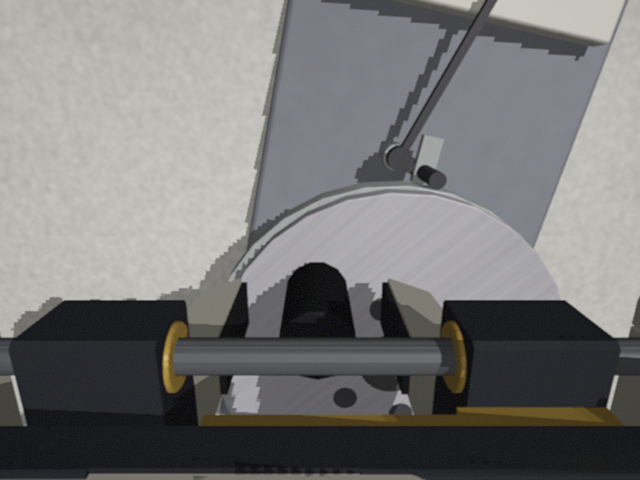

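The knob spans columns 280 to 355 and is centred between the pads (245 to 385). The needle is clear of the hand, so I close.

Emit:
send_rows(
  increments=[
    [0, 0, 0, 0],
    [0, 0, 0, 0],
    [0, 0, 0, 0],
    [0, 0, 0, 0],
    [0, 0, 0, 0],
  ],
  hand=24,
  force=15,
)

```text
t: 3.65
tool_pos: [0.584, 0.0266, 0.088]
tcp_rot: [3.113, 0.417, 0.0]
force: [-0.7, -1.6, 3.3]
gripper_width: 0.301
finger_force: 15.0
```

```bash
cat >> h.py <<'E'
def arc(hub,a0,a1,n,r=.055):
    "tool-frame shifts leading the knob from world angle a0 to a1 about hub, eased"
    s,M,p=tool(); out=[]
    for i in range(1,n+1):
        a=a0+(a1-a0)*i/n
        d=M.T@np.array([*(np.array(hub)+r*np.array([np.cos(a),np.sin(a)])),s['tool_pos'][2]])-M.T@np.array([*(np.array(hub)+r*np.array([np.cos(a0),np.sin(a0)])),s['tool_pos'][2]])
        out.append([round(d[0]*1000),round(d[1]*1000),0,0])
    return out
E
python3 -c "
from h import *
s,M,p=tool();print(s['tool_pos'],s['gripper_width'],s['finger_force'],s['force'])
H=np.array([.5533,-.0205]);v=s['tool_pos'][:2]-H;a=np.arctan2(v[1],v[0]);print(np.hypot(*v),a,a-YAW);print(arc(H,a,a+.9,10))"
```

```text
[0.58395081 0.02655431 0.08803533] 0.3007362266181536 15.000316947698593 [-0.71418997 -1.58548724  3.29132099]
0.056156748863267734 0.9934431296388928 0.9304431296388929
[[-3, -4, 0, 0], [-7, -7, 0, 0], [-11, -10, 0, 0], [-16, -12, 0, 0], [-20, -14, 0, 0], [-25, -16, 0, 0], [-29, -17, 0, 0], [-34, -18, 0, 0], [-39, -18, 0, 0], [-44, -18, 0, 0]]
```

Emit:
send_rows(
  increments=[
    [-3, -4, 0, 0],
    [-7, -7, 0, 0],
    [-11, -10, 0, 0],
    [-16, -12, 0, 0],
    [-20, -14, 0, 0],
    [-25, -16, 0, 0],
    [-29, -17, 0, 0],
    [-34, -18, 0, 0],
    [-39, -18, 0, 0],
    [-44, -18, 0, 0],
  ],
)

```text
t: 4.65
tool_pos: [0.537, 0.0324, 0.088]
tcp_rot: [3.113, 0.417, 0.002]
force: [3.4, -5.9, 2.8]
gripper_width: 0.303
finger_force: 15.0
```

```bash
cat > st.py <<'E'
from h import *
import sys
s,M,p=tool();print(s['t'],s['tool_pos'].round(4),s['gripper_width'],s['force'].round(1))
H=np.array([.5533,-.0205]);v=s['tool_pos'][:2]-H;a=np.arctan2(v[1],v[0]);print(np.hypot(*v),a,a-YAW)
print(needle(snap('top'),HUB,YAW))
for q in sys.argv[1:]: print(arc(H,a,a+float(q),10))
E
python3 st.py .9
```

```text
4.65 [0.537  0.0324 0.088 ] 0.30330721660214677 [ 3.4 -5.9  2.8]
0.055369758128292486 1.8701993196221782 1.8071993196221783
(np.float64(-0.1834671689882884), np.float32(56.026043), np.float32(170.9394))
[[-5, 0, 0, 0], [-10, 1, 0, 0], [-15, 2, 0, 0], [-19, 4, 0, 0], [-24, 6, 0, 0], [-28, 9, 0, 0], [-32, 12, 0, 0], [-36, 15, 0, 0], [-39, 18, 0, 0], [-42, 22, 0, 0]]
```

Emit:
send_rows(
  increments=[
    [-5, 0, 0, 0],
    [-10, 1, 0, 0],
    [-15, 2, 0, 0],
    [-19, 4, 0, 0],
    [-24, 6, 0, 0],
    [-28, 9, 0, 0],
    [-32, 12, 0, 0],
    [-36, 15, 0, 0],
    [-39, 18, 0, 0],
    [-42, 22, 0, 0],
  ],
)

```text
t: 5.7
tool_pos: [0.5035, 0.0011, 0.088]
tcp_rot: [-3.113, -0.418, -0.006]
force: [6.2, -1.0, -0.9]
gripper_width: 0.299
finger_force: 15.0
```

```bash
python3 st.py .9
```

```text
5.7 [0.5035 0.0011 0.088 ] 0.2994460029380529 [ 6.2 -1.  -0.9]
0.05429170386294944 2.732097459038207 2.669097459038207
(np.float64(0.04254032659322526), np.float32(54.29235), np.float32(166.64157))
[[-3, 4, 0, 0], [-5, 8, 0, 0], [-8, 13, 0, 0], [-9, 17, 0, 0], [-11, 22, 0, 0], [-12, 27, 0, 0], [-12, 32, 0, 0], [-12, 37, 0, 0], [-12, 42, 0, 0], [-11, 47, 0, 0]]
```

Emit:
send_rows(
  increments=[
    [-3, 4, 0, 0],
    [-5, 8, 0, 0],
    [-8, 13, 0, 0],
    [-9, 17, 0, 0],
    [-11, 22, 0, 0],
    [-12, 27, 0, 0],
    [-12, 32, 0, 0],
    [-12, 37, 0, 0],
    [-12, 42, 0, 0],
    [-11, 47, 0, 0],
  ],
)

```text
t: 6.75
tool_pos: [0.5055, -0.0452, 0.088]
tcp_rot: [-3.111, -0.421, -0.006]
force: [6.1, 5.2, -0.8]
gripper_width: 0.304
finger_force: 15.0
```

```bash
python3 st.py .5 .6
```

```text
6.75 [ 0.5055 -0.0452  0.088 ] 0.3039754420596792 [ 6.1  5.2 -0.8]
0.05384103943565852 -2.6641770633597637 -2.727177063359764
(np.float64(0.25101790068715907), np.float32(62.97728), np.float32(168.19513))
[[1, 3, 0, 0], [1, 5, 0, 0], [2, 8, 0, 0], [3, 10, 0, 0], [4, 13, 0, 0], [6, 15, 0, 0], [7, 18, 0, 0], [9, 20, 0, 0], [10, 22, 0, 0], [12, 24, 0, 0]]
[[1, 3, 0, 0], [2, 6, 0, 0], [3, 9, 0, 0], [4, 12, 0, 0], [6, 15, 0, 0], [7, 18, 0, 0], [9, 21, 0, 0], [11, 24, 0, 0], [14, 26, 0, 0], [16, 28, 0, 0]]
```

Emit:
send_rows(
  increments=[
    [1, 3, 0, 0],
    [2, 6, 0, 0],
    [3, 9, 0, 0],
    [4, 12, 0, 0],
    [6, 15, 0, 0],
    [7, 18, 0, 0],
    [9, 21, 0, 0],
    [11, 24, 0, 0],
    [14, 26, 0, 0],
    [16, 28, 0, 0],
  ],
)

```text
t: 7.8
tool_pos: [0.5272, -0.0679, 0.088]
tcp_rot: [-3.111, -0.421, -0.003]
force: [1.5, 5.6, 4.3]
gripper_width: 0.299
finger_force: 15.0
```

```bash
cat > fit.py <<'E'
from h import *
from scipy.optimize import curve_fit
s,M,p=tool(); H=np.array([.5533,-.0205])
pts=np.array([[.584,.0266],[.537,.0324],[.5035,.0011],[.5055,-.0452],s['tool_pos'][:2]])
n=[-.2709,-.1835,.0425,.251,needle(snap('top','t5.png'),HUB,YAW)[0]]
A=np.c_[2*pts,np.ones(5)]; q=np.linalg.lstsq(A,(pts**2).sum(1),rcond=None)[0]
C=q[:2]; print('circle',C,np.sqrt(q[2]+C@C))
th=np.unwrap(np.arctan2(*(pts-C).T[::-1]))-YAW
print(th,n)
f=lambda t,c,A,t0:c+A*np.cos(t-t0)
o,_=curve_fit(f,th,n,[0,.29,4.06]); print(o,np.array(n)-f(th,*o),'todo',o[2]-th[-1]); print(arc(C,th[-1]+YAW,o[2]+YAW,4))
E
python3 fit.py
```

```text
circle [ 0.55445198 -0.01991331] 0.05512174231048673
[0.94185335 1.82979125 2.68743054 3.55540125 4.13345928] [-0.2709, -0.1835, 0.0425, 0.251, np.float64(0.3090501483815119)]
[0.01811667 0.28938261 4.17604442] [-0.00087383  0.00096342  0.00062792 -0.00253075  0.00181323] todo 0.042585148961714836
[[0, 0, 0, 0], [1, 1, 0, 0], [1, 1, 0, 0], [2, 2, 0, 0]]
```

Circle radius is 55.1 mm and the sine fits with amplitude 0.289 rad, leaving 0.04 rad to the peak. I nudge, hold and release.

Emit:
send_rows(
  increments=[
    [1, 1, 0, 0],
    [2, 2, 0, 0],
    [2, 2, 0, 0],
    [2, 2, 0, 0],
    [2, 2, 0, 0],
    [2, 2, 0, 0],
    [2, 2, 0, 0],
  ],
)

```text
t: 8.55
tool_pos: [0.5298, -0.0692, 0.088]
tcp_rot: [-3.111, -0.421, -0.003]
force: [3.1, 6.2, 2.3]
gripper_width: 0.304
finger_force: 15.0
```

Emit:
send_rows(
  increments=[
    [0, 0, 0, 0],
    [0, 0, 0, 0],
    [0, 0, 0, 0],
    [0, 0, -10, 0],
    [0, 0, -40, 0],
    [0, 0, -80, 0],
    [0, 0, -120, 0],
    [0, 0, -120, 0],
  ],
  hand=56,
)

```text
t: 9.35
tool_pos: [0.532, -0.0721, 0.2137]
tcp_rot: [3.112, 0.417, 0.014]
force: [0.3, -0.2, -0.0]
gripper_width: 0.611
finger_force: 0.0
```

```bash
python3 - <<'E'
from h import *
s,M,p=tool();print(s['t'],s['tool_pos'],p)
print(needle(snap('top','t6.png'),HUB,YAW))
d=snap('wrist','w6.png')
print(go(.605,-.2528,.2,-.80))
im=cv2.imread('pics/t6.png')[115:295,280:520]; w=cv2.imread('pics/w6.png')
cv2.imwrite('pics/v6.png',np.hstack([cv2.resize(im,(400,300),interpolation=cv2.INTER_CUBIC),cv2.resize(w,(400,300))]))
E
```

```text
9.35 [ 0.53197698 -0.07211143  0.21371074] 0.26645689846571796
(np.float64(0.3091357782634985), np.float32(54.134506), np.float32(173.06052))
[np.float64(25.0), np.float64(194.0), np.float64(9.0), np.float64(1.07)]
```

View pics/v6.png

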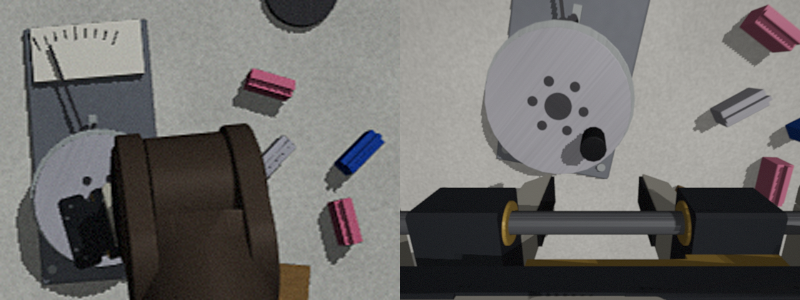

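The needle sits on the +0.3 tick and the hand is clear of the knob. Next I go over to the marker, with the camera looking at it.

```bash
python3 -c "
from h import *
print(go(.559,-.214,.2,-.70))"
```

```text
[np.float64(-9.0), np.float64(145.0), np.float64(9.0), np.float64(0.97)]
```

Emit:
send_rows(
  increments=[
    [-1, 15, 0, 0.1],
    [-2, 40, 0, 0.22],
    [-4, 65, 0, 0.34],
    [-5, 90, 0, 0.46],
    [-6, 110, 0, 0.58],
    [-7, 125, 3, 0.7],
    [-8, 135, 5, 0.82],
    [-9, 142, 7, 0.92],
    [-9, 145, 9, 0.97],
    [-9, 145, 9, 0.97],
  ],
  hand=60,
)

```text
t: 10.45
tool_pos: [0.5573, -0.2147, 0.1969]
tcp_rot: [2.948, -1.084, -0.005]
force: [-0.2, 0.0, 0.3]
gripper_width: 0.651
finger_force: 0.0
```

Emit:
send_rows(
  increments=[
    [0, 0, 0, 0],
    [0, 0, 0, 0],
  ],
)

```text
t: 10.65
tool_pos: [0.5582, -0.2139, 0.1983]
tcp_rot: [-2.95, 1.079, 0.001]
force: [0.0, 0.9, 0.4]
gripper_width: 0.656
finger_force: 0.0
```

```bash
python3 - <<'E'
from h import *
s,M,p=tool();print(s['t'],s['tool_pos'],p)
d=snap('wrist','w7.png'); u=proj(d,[.605,-.2528,.036]); print(u)
im=d['image'].astype(int); b=im[:,:,2]-im[:,:,0]
m=((b>4)&(im.max(2)>60)).astype(np.uint8); m=cv2.morphologyEx(m,cv2.MORPH_OPEN,np.ones((3,3)))
cs,_=cv2.findContours(m,0,1)
for q in cs:
    if cv2.contourArea(q)>800: print(cv2.contourArea(q),cv2.minAreaRect(q),im[int(q[:,0,1].mean()),int(q[:,0,0].mean())])
cv2.imwrite('pics/v7.png',np.hstack([d['image'][:,:,::-1],])[:600])
E
```

```text
10.65 [ 0.55824702 -0.21387171  0.1983421 ] -0.7015067441533815
[313.58336635 132.31879045]
811.0 ((257.9613342285156, 324.76519775390625), (56.71334457397461, 24.677366256713867), 41.987213134765625) [ 97  99 104]
1510.0 ((14.700005531311035, 295.60003662109375), (52.77120590209961, 40.696434020996094), 26.56505012512207) [ 95  96 103]
14835.5 ((67.825439453125, 226.94363403320312), (301.5557861328125, 134.28604125976562), 42.036376953125) [ 97  99 104]
1986.0 ((425.8133544921875, 27.543777465820312), (37.16606521606445, 62.07365036010742), 9.637537956237793) [ 16  49 109]
```

View pics/v7.png

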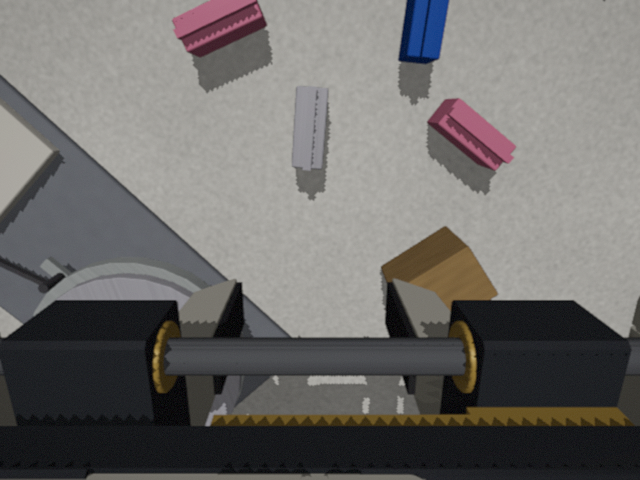

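The marker's ridge runs from (317,87) to (314,167) and its body-top corners are about (298,87), (328,87), (325,167) and (293,167). The pink and blue look-alikes and the carton are well aside.

```bash
python3 - <<'E'
from h import *
d=snap('wrist')
a,b=ray(d,(317,86),.044),ray(d,(314,168),.044); v=a-b
print(a,b,np.linalg.norm(v),(a+b)/2,np.arctan2(v[1],v[0]))
C=[ray(d,p,.036) for p in((298,87),(328,87),(325,167),(293,167))]; C=np.array(C); print(C.mean(0),np.linalg.norm(C[0]-C[1]),np.linalg.norm(C[1]-C[2]))
v=C[0]+C[1]-C[2]-C[3]; psi=np.arctan2(v[1],v[0]);print(psi)
c=(C.mean(0)+(a+b)/2)/2
print(go(c[0],c[1],.008,psi))
E
```

```text
[ 0.62857486 -0.27585739  0.044     ] [ 0.58523263 -0.23650372  0.044     ] 0.058542796604431735 [ 0.60690375 -0.25618055  0.044     ] -0.7372038672924883
[ 0.60880452 -0.25336047  0.036     ] 0.022003154740841014 0.0585591194892374
-0.7541931919221952
[np.float64(64.0), np.float64(-1.0), np.float64(191.0), np.float64(0.05)]
```

Emit:
send_rows(
  increments=[
    [20, 0, 10, 0.02],
    [45, -1, 30, 0.04],
    [60, -1, 60, 0.05],
    [64, -1, 95, 0.05],
    [64, -1, 125, 0.05],
    [64, -1, 150, 0.05],
    [64, -1, 170, 0.05],
    [64, -1, 182, 0.05],
    [64, -1, 188, 0.05],
    [64, -1, 188, 0.05],
  ],
  hand=56,
)

```text
t: 11.75
tool_pos: [0.6079, -0.2549, 0.0105]
tcp_rot: [-2.922, 1.155, 0.001]
force: [-0.5, 0.3, 1.0]
gripper_width: 0.611
finger_force: 0.0
```

```bash
python3 - <<'E'
from h import *
s,M,p=tool();print(s['t'],s['tool_pos'],p,s['force'])
d=snap('wrist','w8.png');print(go(.6079,-.2548,.01,-.748)); print(proj(d,[.6079,-.2548,.044]))
E
```

```text
11.75 [ 0.60790352 -0.25485399  0.01050473] -0.7530376157255269 [-0.51932835  0.25745983  0.98331488]
[np.float64(-0.0), np.float64(0.0), np.float64(1.0), np.float64(-0.01)]
[313.84195047 348.13342723]
```

View pics/w8.png

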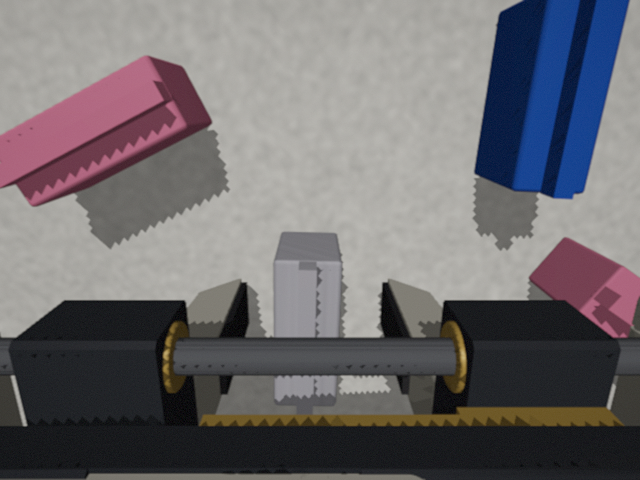

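The marker stands between the pads (columns 274 to 342), aligned with them. I grip and lift.

Emit:
send_rows(
  increments=[
    [0, 0, 0, 0],
    [0, 0, 0, 0],
    [0, 0, 0, 0],
    [0, 0, 0, 0],
    [0, 0, 0, 0],
    [0, 0, 0, 0],
  ],
  hand=18,
  force=25,
)

```text
t: 12.4
tool_pos: [0.6085, -0.2547, 0.0112]
tcp_rot: [-2.921, 1.155, -0.001]
force: [0.5, 2.4, 3.4]
gripper_width: 0.258
finger_force: 25.0
```

Emit:
send_rows(
  increments=[
    [0, 0, -10, 0],
    [0, 0, -30, 0],
    [0, 0, -60, 0],
    [0, 0, -95, 0],
    [0, 0, -130, 0],
    [0, 0, -150, 0],
    [0, 0, -160, 0],
    [0, 0, -160, 0],
  ],
)

```text
t: 13.2
tool_pos: [0.6084, -0.2553, 0.1721]
tcp_rot: [2.921, -1.156, 0.003]
force: [-0.0, -0.3, -1.7]
gripper_width: 0.257
finger_force: 25.0
```

```bash
python3 - <<'E'
from h import *
s,M,p=tool();print(s['t'],s['tool_pos'],p,s['gripper_width'],s['finger_force'])
yaw=.072; H=np.array([.5542,-.0202]); m=H+.052*np.array([np.cos(yaw),np.sin(yaw)]); print(m)
print(go(m[0],m[1],.165,yaw))
d=snap('wrist','w9.png')
E
```

```text
13.2 [ 0.60835889 -0.25531718  0.17208361] -0.7535067903297248 0.2573036090440487 24.992194175720215
[ 0.60606527 -0.01645923]
[np.float64(-165.0), np.float64(-173.0), np.float64(7.0), np.float64(-0.83)]
```

View pics/w9.png

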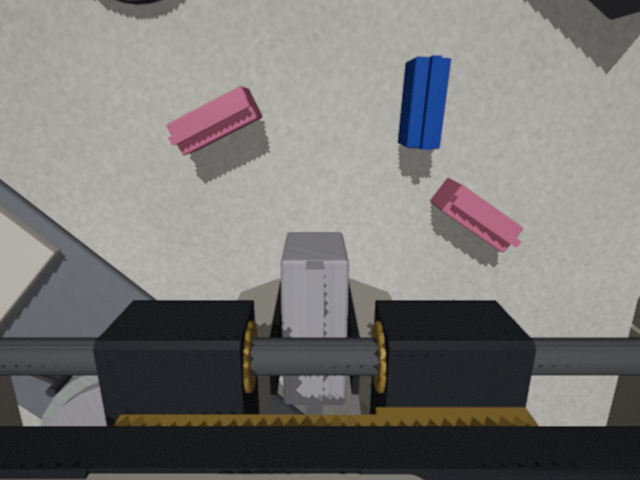

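```bash
python3 - <<'E'
from h import *
s,M,p=tool()
d=snap('wrist'); z=s['tool_pos'][2]+.0253
for q in ((315,262),(315,403)): print((M.T@(ray(d,q,z)-s['tool_pos'])*1000).round(1))
E
```

```text
[ 28.7   0.3 -25.3]
[-29.5   0.4 -25.3]
```

Emit:
send_rows(
  increments=[
    [-10, -10, 0, -0.06],
    [-30, -32, 2, -0.17],
    [-55, -57, 4, -0.28],
    [-80, -84, 5, -0.39],
    [-105, -110, 6, -0.5],
    [-128, -134, 7, -0.61],
    [-146, -153, 7, -0.7],
    [-158, -166, 7, -0.78],
    [-165, -173, 7, -0.83],
    [-165, -173, 7, -0.83],
  ],
)

```text
t: 14.3
tool_pos: [0.6052, -0.0145, 0.1625]
tcp_rot: [-3.138, -0.125, 0.003]
force: [-0.6, -0.0, -1.3]
gripper_width: 0.261
finger_force: 25.0
```

Emit:
send_rows(
  increments=[
    [0, 0, 0, 0],
    [0, 0, 0, 0],
  ],
)

```text
t: 14.5
tool_pos: [0.6058, -0.0177, 0.1633]
tcp_rot: [3.139, 0.115, -0.001]
force: [0.3, 0.5, -0.6]
gripper_width: 0.258
finger_force: 25.0
```

```bash
python3 - <<'E'
from h import *
s,M,p=tool();print(s['t'],s['tool_pos'],p,s['gripper_width'])
d=snap('top','t10.png');print(needle(d,HUB,YAW))
w=snap('wrist','w10.png');print(proj(w,[.6447,-.0141,.059]))
print(go(.606,-.0165,.0825,.072))
E
```

```text
14.5 [ 0.60580415 -0.01774092  0.16330884] 0.07331741022696618 0.25750114409930397
(np.float64(nan), np.float32(39.742905), np.float32(43.662663))
[312.22823683 173.02976481]
[np.float64(0.0), np.float64(-1.0), np.float64(81.0), np.float64(0.0)]h.py:32: RuntimeWarning: invalid value encountered in scalar divide
  return (A*w).sum()/w.sum(), v.min(), np.median(v)
```

View pics/w10.png

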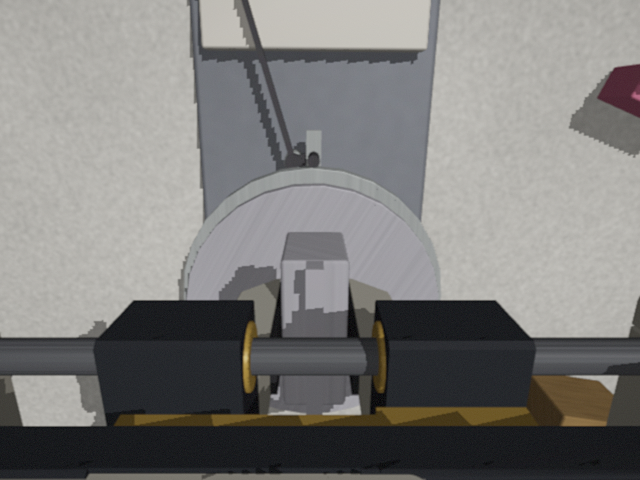

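In the wrist view the block is at column 315, in line with the feeler pin at (314,157), and the stand's edges are parallel to it. I lower it.

Emit:
send_rows(
  increments=[
    [0, -1, 10, 0],
    [0, -1, 25, 0],
    [0, -1, 40, 0],
    [0, -1, 53, 0],
    [0, -1, 64, 0],
    [0, -1, 72, 0],
    [0, -1, 77, 0],
    [0, -1, 79, 0],
    [0, -1, 81, 0],
    [0, -1, 81, 0],
  ],
)

```text
t: 15.6
tool_pos: [0.606, -0.0149, 0.0829]
tcp_rot: [3.139, 0.12, 0.001]
force: [-0.3, 0.7, -0.8]
gripper_width: 0.257
finger_force: 25.0
```

```bash
python3 - <<'E'
from h import *
s,M,p=tool();print(s['t'],s['tool_pos'],p,s['force'],s['gripper_width'])
w=snap('wrist','w11.png');print(ray(w,(314,157),.059))
E
```

```text
15.6 [ 0.60603857 -0.014934    0.08289849] 0.07666019999120686 [-0.25438655  0.71155466 -0.75197296] 0.25729223762351794
[ 0.66445292 -0.01091536  0.059     ]
```

Emit:
send_rows(
  increments=[
    [0, 1, 1, 0],
    [0, 1, 2, 0],
    [0, 1, 2, 0],
    [0, 1, 2, 0],
  ],
)

```text
t: 16.05
tool_pos: [0.6061, -0.0162, 0.0811]
tcp_rot: [3.139, 0.12, 0.001]
force: [-0.3, -1.4, 3.0]
gripper_width: 0.26
finger_force: 25.0
```

The force shows contact with the disc, so I release and rise.

Emit:
send_rows(
  increments=[
    [0, 0, 0, 0],
    [0, 0, 0, 0],
    [0, 0, 0, 0],
    [0, 0, 0, 0],
  ],
  hand=46,
)

```text
t: 16.45
tool_pos: [0.6059, -0.0158, 0.0806]
tcp_rot: [-3.139, -0.121, 0.0]
force: [-0.2, -0.3, 0.3]
gripper_width: 0.496
finger_force: 0.0
```

Emit:
send_rows(
  increments=[
    [0, 0, -8, 0],
    [0, 0, -25, 0],
    [0, 0, -50, 0],
    [0, 0, -80, 0],
    [-20, 0, -110, 0],
    [-60, 0, -130, 0],
    [-90, 0, -140, 0],
    [-110, 0, -140, 0],
    [-120, 0, -140, 0],
    [-120, 0, -140, 0],
  ],
)

```text
t: 17.45
tool_pos: [0.4856, -0.0253, 0.2212]
tcp_rot: [3.139, 0.12, 0.001]
force: [0.8, 0.2, -1.1]
gripper_width: 0.502
finger_force: 0.0
```

```bash
python3 - <<'E'
from h import *
s,M,p=tool();print(s['t'],s['tool_pos'],p,s['force'],s['gripper_width'])
d=snap('top','t12.png');print(needle(d,HUB,YAW))
w=snap('wrist','w12.png')
im=cv2.imread('pics/t12.png')[115:295,280:520]; w=cv2.imread('pics/w12.png')
cv2.imwrite('pics/v12.png',np.hstack([cv2.resize(im,(320,240),interpolation=cv2.INTER_CUBIC),cv2.resize(w,(480,360))[:240]]))
E
```

```text
17.45 [ 0.4856224  -0.02526623  0.22120113] 0.07655041879948436 [ 0.81438665  0.15542705 -1.09787544] 0.5019180919670682
(np.float64(0.3091647444708857), np.float32(51.568035), np.float32(165.91614))
```

View pics/v12.png

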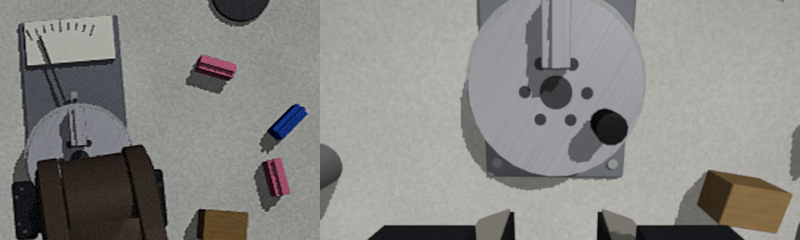

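The needle still reads the peak, and the block stands on the disc in line with the pin. One quick numeric check against the hub hole in the same frame (hole at (315,124), block's near end at about (315,91)), then I hand in.

```bash
python3 - <<'E'
from h import *
d=snap('wrist'); h=ray(d,(315,124),.07); e=ray(d,(315,91),.106); print(h,e,np.linalg.norm((e-h)[:2]))
o=np.linalg.norm((e-h)[:2])
if .008<o<.036 and get_state()['finger_force']==0: print(finish_job())
E
```

```text
[ 0.55453307 -0.02094064  0.07      ] [ 0.57589891 -0.01921277  0.106     ] 0.02143558967751152
the job is handed in; nothing more can be done
None
```

The job is handed in: the disc is stopped at its highest reading (about 0.29 rad, unchanged after the placing), and the marker block stands released on the disc in line with the feeler, its inner end measuring 21 mm from the hub against the intended 22 mm.

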